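# Pin the bench slicer's pusher for storage

## Robot

A 6-joint arm with a two-finger parallel gripper is mounted at the origin on the work surface; the furniture and walls round the work are solid. World frame = base frame: x ahead of the robot, y to its left, z up, the work surface at z = 0. Lengths are in m, angles in rad, forces in N, time in s.
With the tool pointing down it reaches from about 0.3 to 0.775 m from the base axis. Payload 14.6 kg.
Tool frame: the origin (TCP) lies midway between the tips of the shut fingers; the grasp point (between the pads) lies 19 mm behind it (ctrl.tcp_to_grasp is the distance from the TCP to the grasp point, in m); x points along the fingers, y is the direction in which the jaws open and shut, and the axes are right-handed (so a half turn about x gives the same grasp; the last joint's range is limited). The gripper opens to 94 mm and grips with 3 to 60 N. Pads are 16 mm wide; open, the fingers measure 119 mm over their backs; the gripper's body (75 mm by 177 mm) begins 78 mm behind the grasp point.
Start: joints at [-1.274, 0.3, 1.521, -0, 1.321, -0.067], TCP at [0.196, -0.514, 0.205] pointing down, gripper open.
Joint ranges: [-3.03, 3.03], [-0.79, 2.21], [0.23, 2.52], [-1.04, 4.18], [0, 3.07], [-2.55, 2.55]. Speed limits (rad/s): [2.22, 2.22, 2.57, 3.14, 3.14, 3.14].

## Interface

Orientations are given as [roll, pitch, yaw] about the fixed x, y, z axes, in that order (R = Rz(yaw) Ry(pitch) Rx(roll)).
In Python, from station import ctrl gives the robot as it stands.
- The arm moves only by the tool jog_arm, never from a script. Its argument "rows" is one flat list of numbers, 7 for each row, row after row: the shift along the world's x, y, z in m, then the turn, a rotation vector about the world's x, y, z in degrees, then the closure, from 0 (fully open) to 1 (shut). A call has 1 to 8 rows; each row shifts and turns the commanded pose from where the row before left it; what a row does not reach is not made up. A row lasts 1/12 s, in which the tool goes at most 41.7 mm and 7.16 degrees, less where a joint would pass 70% of its speed; a pose out of reach is approached as far as the arm can. A call with a gripper value outside its range is refused whole. The fingers move at their own pace and stop on an object; "squeeze" is the grip in N (left out, the last holds). Time passes only in rows, so rows that do not move let the fingers close. It gives the time, the measured TCP pose, the force and the opening at its end, in the units of the state.
- ctrl.get_obs(): the state, without advancing time (a new reading comes with each control period).
- ctrl.camera(name): name is "scene" or "top" or "wrist"; returns (picture, depth): 480x640x3 uint8, red, green, blue; 480x640 float32, m along the optical axis (not along the pixel's ray), 0 where there is no reading.
- ctrl.camera_model(name): a dict with "K" (3x3 intrinsics, pixels), "extrinsics" (4x4, takes a point from camera to world coordinates). Camera axes: x right, y down, z forward; pixel columns grow to the right and rows downward; lengths in m; the calibration is good to about 2 mm. A picture is of the moment at which its call begins: read the wrist's pose just before it. camera_model takes no time and is no camera call; for the wrist camera it gives the pose at the moment of the call.
- ctrl.hand_in(): hands the job in, once; it reports no verdict.
The state is a dict: "time_s": time; "qpos": joint angles; "joint_vel": joint speeds; "tau": joint torques, N m; "ee_pos": TCP position; "eef_rot": TCP orientation; "force": force on the tool from outside, world axes, zero at the start; "moment": the same for the moment, N m; "grip_width": finger opening in m.
Only numpy, scipy, OpenCV 4.12 (cv2) and the standard library are available. Lean on these libraries where they do the work, as an engineer would, in place of code of your own. Each camera call takes 0.05 s, during which the arm holds its last target.

## Task

Lock the bench slicer for storage: slide its pusher fully home into the blades so that the tongue's hole lines up with the two lugs on the slicer's front, then stand the ball-lock pin from the drying block in the lugs' hole (feel for the hole if need be), hold its button in and press it gently through until its shoulder sits flat on the upper lug, and let go so that the button springs back out and the pin is locked. Do not ram or force the pin against the lugs (30 N is plenty), and leave the thumb screw and the other things on the worktop where they are.

Things in the scene. Friction and masses are not known exactly. Their poses are not given: they have to be found in the camera images.
- slicer: Aluminium bench slicer, 340 mm long (its y), 140 mm wide, 139 mm tall, fixed. Origin: under its middle on the worktop. x points away from its front side, y along its two rods to the blades (blade frame at y = +66 to +90 mm, top bar up to z = 139 mm), z up. On its front (-x) side is a bracket with two horizontal lugs, one over the other, that reach out to x = -116 mm.
- bracket_middle (a point): Middle of the slots that hold the lug bracket: x = -98, y = +30, z = 65 mm from the slicer's origin, at the height of the upper lug's flat top. The bracket is bolted on anywhere within 10 mm of it along the slicer's y (y = 20 to 40 mm), and that is not measured: its 13 mm vertical hole, exact in x and z, must be seen or felt for. Lugs are 36 mm wide.
- pusher (a joint): Distance q in m of the pusher from home: 0 = against its stop on the bracket; grows along the slicer's -y, up to 0.13. About 3.5 N of friction; stays where left. At home the 13 mm hole of its steel tongue (z = 47 to 53 mm) is exactly in line with those of the upper lug (z = 55 to 65 mm) and the lower lug (z = 37 to 45 mm); below is free space.
- handle_middle (a point): Where the middle of the pusher's black handle bar would be at home with the bracket in mid-slot: x = 0, y = -12, z = 131 mm from the slicer's origin. The bar itself is at y = -12 mm - q, give or take the 10 mm of the slots; 82 mm long along x, 24 mm thick along y, z = 117 to 145 mm. On its +y side the white pusher reaches up to z = 121 mm. Grip it from above or push it.
- lock_pin: Loose steel ball-lock pin, about 150 g, upright in the drying block at the start. Origin: on its axis in the flat underside of its shoulder; z up through the head. Shoulder collar 28 mm across, 6 mm high; above it a round head 24 mm across up to z = 26 mm, on it the thumb button. Shank 12 mm across down to z = -47.5 mm, then a short nose tapering to 9 mm across at its tip, z = -49.5 mm.
- pin_balls (a point): Point on the pin's axis in the plane of its four locking balls, 32 mm below its origin. Button out, they stand out to 17 mm across and rest on the rim of the 13 mm hole: let go, the pin stands there by itself, shoulder 34 mm above the lug. Button in, they draw in and the pin passes. Seated, they clear the lower lug by 1 mm.
- pin_button (a joint): Travel in m of the pin's thumb button: 0 = out (balls out), 0.005 = fully in (balls in). It springs out by itself: 3 N to start it, 8 N fully in. It cannot come out while the balls are inside a hole.
- button_top (a point): Centre of the flat top of the thumb button, 15 mm across; 34 mm above the pin's origin when out, 29 mm when fully in (then 3 mm proud of the head).
- drying_block: Wooden block 56 x 150 x 58 mm (x, y, z), fixed. Origin: centre of its underside. Three wells 20 mm across, 52 mm deep, along its y at -45, 0, +45 mm; the pin stands in one end well and the thumb screw in the other (either way round), shoulders resting on the block's top. Grip heads across the row (fingers closing along the block's x).
- thumb_screw: Steel thumb screw, not needed: knurled head 27 mm across, 20 mm high, no button; threaded shank 10 mm across, 38 mm long. Origin: centre of the head's underside.
- lemon: Loose lemon, 83 x 58 x 58 mm, to be left alone.
- salt_dish: Small steel footed dish, 68 mm across, 46 mm high, loose, to be left alone. Origin under its middle.
- glass_dish: Clear glass dish, 161 x 221 x 60 mm, loose, at the slicer's blade end, to be left alone. Origin under its middle.
- mug: White mug with a red inside, 83 mm across, 93 mm high, loose, to be left alone. Origin under its middle.
- fork: Steel fork, 196 mm long, lying flat, loose, to be left alone.
- spice_jar: Small spice jar, 43 mm across, 100 mm high, loose, to be left alone. Origin under its middle.

How it is judged:
By the outcome, as a careful person would: the job done as asked, in the order asked, and still so for the second after the job is handed in, with the robot touching nothing.
It also fails if it takes over 72 s, if anything falls off the work surface, if the arm or the gripper's body presses on something with over 40 N, if the wrist force passes 120 N, or if a joint passes its speed limit or range.

## Working session

There is one attempt and no reset: what is moved stays moved. The work goes in short steps, Python scripts to look and compute and a tool call to move; the robot and the scene stay as the last step left them, time stands still between calls to the robot, and variables do not carry over. Pictures are saved under pics/ and viewed, and the job is handed in when it is done.

Besides the shell and the picture viewer there is one more tool, called after "Call:" by a JSON object that holds its "api" and its "payload". jog_arm: Moves the arm, as the interface text tells. Its arguments: {"type":"object","properties":{"rows":{"type":"array"},"squeeze":{"type":"number"}},"required":["rows"]}

```bash
ls; mkdir -p pics; python3 - <<'E'
from station import ctrl
import cv2,numpy as np
print(ctrl.get_obs())
print(ctrl.tcp_to_grasp)
for n in ["scene","top","wrist"]:
    m=ctrl.camera_model(n); p,d=ctrl.camera(n)
    cv2.imwrite(f"pics/{n}0.png",p[:,:,::-1]); np.savez(f"pics/{n}0.npz",p=p,d=d,K=m["K"],E=m["extrinsics"])
    print(n,np.round(m["K"],1).tolist(),np.round(m["extrinsics"],3).tolist())
E
```

```text
pics
{'time_s': 0.0, 'qpos': array([-1.27359450e+00,  3.00501796e-01,  1.52157294e+00,  1.30874763e-05,
        1.32070370e+00, -6.65614086e-02]), 'joint_vel': array([ 1.34856924e-03,  1.47286879e-04,  4.64362046e-04,  1.08318933e-03,
        6.28268364e-05, -1.38564880e-03]), 'tau': array([-2.12355910e-03, -5.31805193e+01, -3.52731550e+01,  7.07652443e-02,
        2.43665732e-02, -8.76095442e-05]), 'ee_pos': array([ 0.19563026, -0.51375262,  0.20487294]), 'eef_rot': array([-1.64804777,  1.56961048,  1.85730488]), 'force': array([ 0.82952434,  0.7053256 , -0.32142362]), 'moment': array([-0.03512765, -0.01074111,  0.03254549]), 'grip_width': 0.09388211284273353}
0.0188
scene [[516.3, 0.0, 316.6], [0.0, 516.3, 228.8], [0.0, 0.0, 1.0]] [[0.784, -0.414, 0.463, -0.225], [-0.621, -0.51, 0.596, -1.023], [-0.01, -0.754, -0.657, 1.136], [0.0, 0.0, 0.0, 1.0]]
top [[521.8, 0.0, 320.5], [0.0, 521.8, 238.0], [0.0, 0.0, 1.0]] [[-0.01, -0.994, 0.108, 0.347], [-1.0, 0.01, -0.002, -0.093], [0.001, -0.108, -0.994, 1.4], [0.0, 0.0, 0.0, 1.0]]
wrist [[355.3, 0.0, 318.1], [0.0, 355.3, 238.6], [0.0, 0.0, 1.0]] [[0.356, -0.898, -0.26, 0.272], [-0.935, -0.342, -0.098, -0.484], [-0.001, 0.278, -0.961, 0.385], [0.0, 0.0, 0.0, 1.0]]
```

View pics/scene0.png

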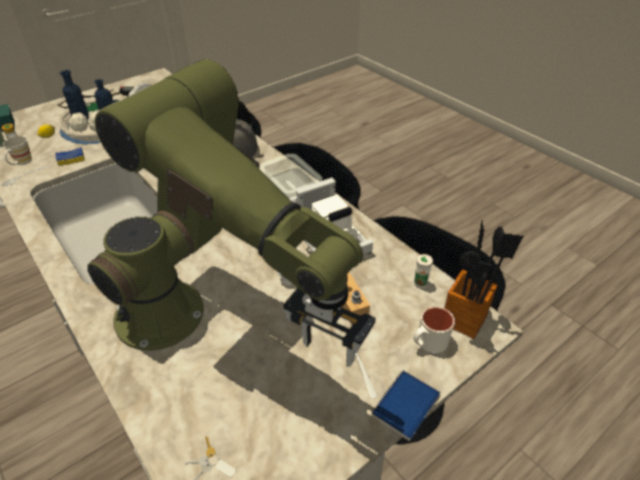

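View pics/top0.png

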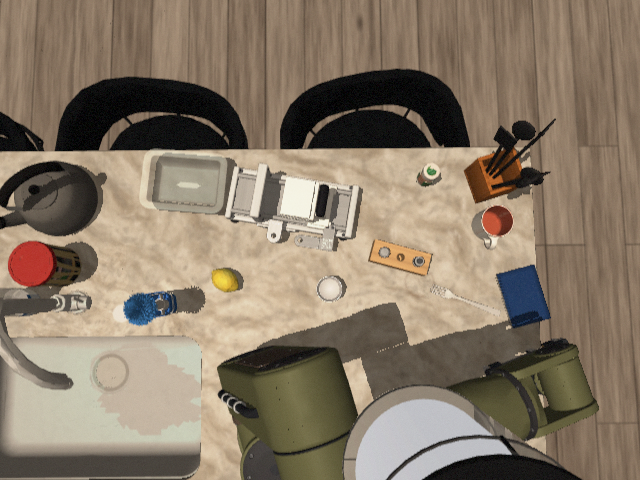

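View pics/wrist0.png

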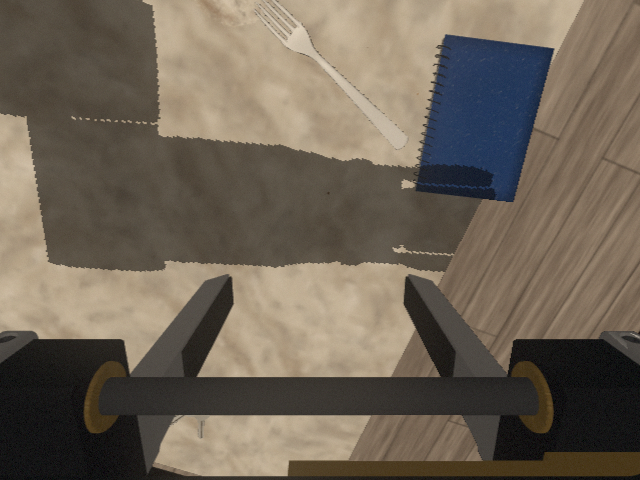

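The top view shows everything. The slicer is around (293,205), the lug bracket with its hole near (274,231), the tongue plate near (315,241), the black handle near (321,200), and the drying block near (400,257) with heads at (384,252) and (419,261). I'll zoom in on these.

```bash
python3 - <<'E'
import cv2
im=cv2.imread("pics/top0.png")
cv2.imwrite("pics/top0z.png",cv2.resize(im[150:290,215:445],None,fx=3.4,fy=3.4,interpolation=cv2.INTER_CUBIC))
E
```

```text
(no output)
```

View pics/top0z.png

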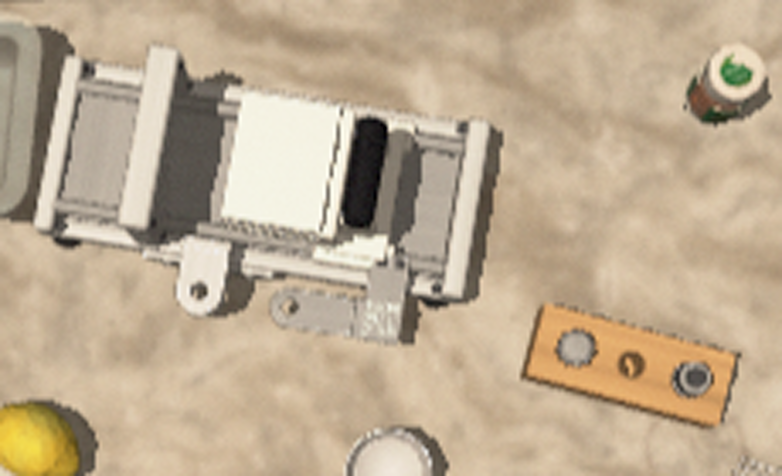

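```bash
cat > h.py <<'E'
import numpy as np,cv2
def load(n): 
    z=np.load(f"pics/{n}.npz"); return z["p"],z["d"],z["K"],z["E"]
def ray(K,E,uv,z):
    uv=np.atleast_2d(np.array(uv,float)); d=np.c_[(uv[:,0]-K[0,2])/K[0,0],(uv[:,1]-K[1,2])/K[1,1],np.ones(len(uv))]@E[:3,:3].T
    o=E[:3,3]; return o+d*((z-o[2])/d[:,2])[:,None]
def proj(K,E,P):
    P=np.atleast_2d(P); c=(P-E[:3,3])@E[:3,:3]; return np.c_[c[:,0]/c[:,2]*K[0,0]+K[0,2],c[:,1]/c[:,2]*K[1,1]+K[1,2]]
def cloud(K,E,d):
    v,u=np.mgrid[0:480,0:640]; c=np.stack([(u-K[0,2])/K[0,0]*d,(v-K[1,2])/K[1,1]*d,d],-1); return c@E[:3,:3].T+E[:3,3]
E
python3 - <<'E'
from h import *
p,d,K,E=load("top0")
C=cloud(K,E,d)
hsv=cv2.cvtColor(p,cv2.COLOR_RGB2HSV)
# table check
print("table z",np.median(C[300:330,260:320,2]))
f=lambda u,v:ray(K,E,(u,v),0)
z=lambda x,y:(215+(x+.5)/3.4-.5,150+(y+.5)/3.4-.5)
H=ray(K,E,[z(199,290)],.065)[0]; T=ray(K,E,[z(290,307)],.053)[0]
A=ray(K,E,[z(576,347)],.078)[0]; B=ray(K,E,[z(694,378)],.09)[0]
print("lughole",H,"tongue",T,"A",A,"B",B, "dist",np.linalg.norm((T-H)[:2]))
yy=np.degrees(np.arctan2(*(H-T)[1::-1])); print("yaw of y axis",yy)
# heights
for n,q in dict(lug=(199,270),A=(576,347),B=(694,378),ton=(320,310),handle=(365,175)).items():
    u,v=[int(round(t)) for t in z(*q)]; print(n,C[v-1:v+2,u-1:u+2,2].round(3).tolist(),p[v,u])
# black handle
m=((p.max(2)<40)).astype(np.uint8); m[:,:310]=0;m[:,335:]=0;m[:180]=0;m[222:]=0
r=cv2.minAreaRect(np.argwhere(m)[:,::-1].astype(np.float32)); bx=ray(K,E,cv2.boxPoints(r),.143); print("handle",m.sum(),bx.mean(0),[np.linalg.norm(bx[i]-bx[i-1]).round(4) for i in range(2)],bx.round(3).tolist())
# block orange
m=((hsv[:,:,0]>8)&(hsv[:,:,0]<22)&(hsv[:,:,1]>130)).astype(np.uint8); m[:,:360]=0;m[:,440:]=0;m[:235]=0;m[285:]=0
k=np.ones((3,3),np.uint8); m=cv2.morphologyEx(m,cv2.MORPH_OPEN,k)
top=m&(abs(C[:,:,2]-.058)<.006)
for mm in (m,top):
    r=cv2.minAreaRect(np.argwhere(mm)[:,::-1].astype(np.float32)); bx=ray(K,E,cv2.boxPoints(r),.058); print("block",mm.sum(),bx.mean(0),bx.round(4).tolist(),[np.linalg.norm(bx[i]-bx[i-1]).round(4) for i in range(2)])
# slicer big: points with z>0.125 (top bar)
m=(C[:,:,2]>.125)&(C[:,:,2]<.15); m[:,:225]=0;m[:,275:]=0;m[:155]=0;m[230:]=0
P=C[m][:,:2]; r=cv2.minAreaRect(P.astype(np.float32)); print("topbar",m.sum(),r)
E
```

```text
table z -0.0012329934104038376
lughole [0.50165937 0.02571929 0.065     ] tongue [ 0.48930832 -0.04264629  0.053     ] A [ 0.45451823 -0.25711911  0.078     ] B [ 0.42970781 -0.3423236   0.09      ] dist 0.06947230486935739
yaw of y axis 79.75930064226222
lug [[0.063, 0.064, 0.066], [0.061, 1.4, 0.066], [0.067, 0.066, 0.061]] [238 229 216]
A [[0.077, 0.078, 0.075], [0.078, 0.079, 0.073], [0.08, 0.075, 0.07]] [185 174 159]
B [[0.089, 0.094, 0.094], [0.089, 0.09, 0.089], [0.092, 0.092, 0.09]] [85 80 77]
ton [[0.054, 0.051, 0.053], [0.056, 0.051, 0.05], [0.05, 0.048, 0.055]] [188 176 162]
handle [[0.145, 0.142, 0.142], [0.144, 0.142, 0.145], [0.144, 0.143, 0.144]] [32 31 30]
handle 284 [ 0.57606907 -0.10022726  0.143     ] [np.float64(0.0224), np.float64(0.0785)] [[0.539, -0.082, 0.143], [0.617, -0.096, 0.143], [0.613, -0.118, 0.143], [0.535, -0.104, 0.143]]
block 568 [ 0.44078317 -0.29895795  0.058     ] [[0.433, -0.2189, 0.058], [0.4877, -0.2341, 0.058], [0.4484, -0.3793, 0.058], [0.394, -0.3635, 0.058]] [np.float64(0.1497), np.float64(0.0568)]
block 484 [ 0.44216575 -0.30002018  0.058     ] [[0.4358, -0.221, 0.058], [0.4874, -0.2354, 0.058], [0.4484, -0.3793, 0.058], [0.3971, -0.3644, 0.058]] [np.float64(0.1485), np.float64(0.0536)]
topbar 537 ((0.6078947186470032, 0.055945347994565964), (0.02461709827184677, 0.13770852982997894), 79.88715362548828)
```

```bash
cat >> h.py <<'E'
from scipy.spatial.transform import Rotation as Ro
def R(o): return Ro.from_euler("xyz",o["eef_rot"]).as_matrix()
def st(c):
    o=c.get_obs(); r=R(o); print("t",round(o["time_s"],2),"p",o["ee_pos"].round(4),"x",r[:,0].round(3),"jawdeg",np.degrees(np.arctan2(r[1,1],r[0,1])).round(2),"f",o["force"].round(1),"w",o["grip_width"].round(4),"q",o["qpos"].round(2)); return o
E
python3 - <<'E'
from h import *
from station import ctrl
st(ctrl)
E
```

```text
Traceback (most recent call last):
  File "h.py", line 14, in st
    o=c.get_obs(); r=R(o); print("t",round(o["time_s"],2),"p",o["ee_pos"].round(4),"x",r[:,0].round(3),"jawdeg",np.degrees(np.arctan2(r[1,1],r[0,1])).round(2),"f",o["force"].round(1),"w",o["grip_width"].round(4),"q",o["qpos"].round(2)); return o
                                                                                                                                                                                           ^^^^^^^^^^^^^^^^^^^^^
AttributeError: 'float' object has no attribute 'round'
```

```bash
sed -i 's/o\["grip_width"\].round(4)/round(o["grip_width"],4)/' h.py
python3 - <<'E'
from h import *
from station import ctrl
st(ctrl)
E
```

```text
t 0.15 p [ 0.1957 -0.5138  0.205 ] x [-0.     0.001 -1.   ] jawdeg -69.15 f [-0.3  0.4  0.5] w 0.0942 q [-1.27  0.3   1.52  0.    1.32 -0.07]
```

Call:
{"api": "jog_arm", "payload": {"rows": [0.024,0.026,0.005,0,0,-2,0,0.024,0.026,0.005,0,0,-2,0,0.024,0.026,0.005,0,0,-2,0,0.024,0.026,0.005,0,0,-2,0,0.024,0.026,0,0,0,-2,0,0.024,0.026,0,0,0,-2,0,0.024,0.026,0,0,0,-2,0,0.024,0.026,0,0,0,-2,0], "squeeze": 15}}

```text
time_s: 0.82
ee_pos: [0.3886, -0.3045, 0.2254]
eef_rot: [-2.021, 1.571, 1.203]
force: [0.7, -0.7, 0.2]
grip_width: 0.0941
```

Call:
{"api": "jog_arm", "payload": {"rows": [0.024,0.026,0,0,0,-2,0,0.024,0.026,0,0,0,-2,0,0.024,0.026,0,0,0,-2,0,0.024,0.026,0,0,0,-2,0,0.024,0.026,0,0,0,-2,0,0.024,0.026,0,0,0,-2,0,0.024,0.026,0,0,0,-2,0,0.012,0.024,0,0,0,-1,0]}}

```text
time_s: 1.48
ee_pos: [0.5693, -0.0981, 0.2248]
eef_rot: [-0.318, 1.57, 2.645]
force: [-1.2, 0.4, 0.1]
grip_width: 0.0939
```

```bash
cat >> h.py <<'E'
def snap(c,n,f):
    m=c.camera_model(n); p,d=c.camera(n); cv2.imwrite(f"pics/{f}.png",p[:,:,::-1]); np.savez(f"pics/{f}.npz",p=p,d=d,K=m["K"],E=m["extrinsics"])
E
python3 - <<'E'
from h import *
from station import ctrl
st(ctrl); snap(ctrl,"wrist","w1")
E
```

```text
t 1.48 p [ 0.5693 -0.0981  0.2248] x [-0.001  0.    -1.   ] jawdeg -100.23 f [-1.2  0.4  0.1] w 0.0939 q [-0.23  0.35  1.41  0.    1.38  1.52]
```

View pics/w1.png

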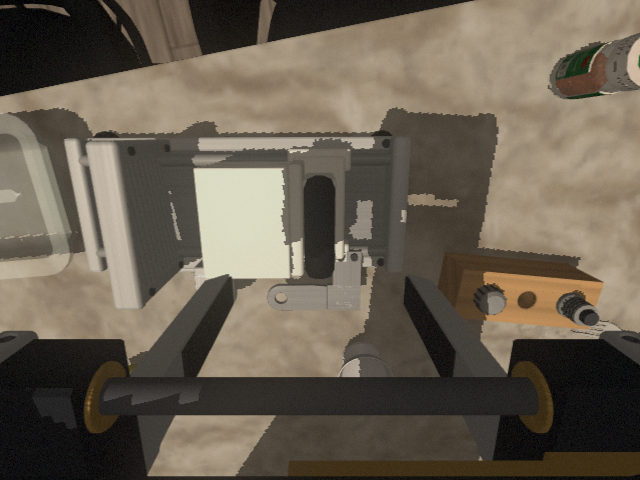

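The wrist view shows the handle bar centred between the fingers at (320,226), the tongue hole at (280,297), the thumb screw at (490,300) and the pin with its button at (578,307). I'll cross-check the handle and hole positions against the top view.

```bash
python3 - <<'E'
from h import *
from station import ctrl
st(ctrl)
p,d,K,E=load("w1")
m=(p.max(2)<48).astype(np.uint8); w=np.zeros_like(m); w[165:290,300:342]=1; m&=w
n,l,s,c=cv2.connectedComponentsWithStats(m); i=1+s[1:,4].argmax(); print(s[i],c[i])
pts=np.argwhere(l==i)[:,::-1].astype(np.float32); r=cv2.minAreaRect(pts); bx=ray(K,E,cv2.boxPoints(r),.143); print(bx.mean(0),bx.round(3).tolist())
print("tongue",ray(K,E,(280,297),.053), "pin button",ray(K,E,(582,315),.092),"screw",ray(K,E,(490,297),.078))
E
```

```text
t 1.53 p [ 0.57   -0.0947  0.2247] x [-0.001  0.001 -1.   ] jawdeg -100.12 f [1.2 3.4 0.1] w 0.0939 q [-0.23  0.35  1.41  0.    1.38  1.52]
[ 304  176   31  103 2517] [319.91696464 221.05085419]
[ 0.58209286 -0.1004086   0.143     ] [[0.623, -0.097, 0.143], [0.62, -0.118, 0.143], [0.541, -0.105, 0.143], [0.545, -0.082, 0.143]]
tongue [[ 0.49171199 -0.04148801  0.053     ]] pin button [[ 0.43810344 -0.33553366  0.092     ]] screw [[ 0.46551507 -0.254106    0.078     ]]
```

Call:
{"api": "jog_arm", "payload": {"rows": [0.008,0,-0.025,0,0,0,0,0,0,-0.025,0,0,0,0,0,0,-0.02,0,0,0,0,0,0,-0.015,0,0,0,0,0,0,-0.012,0,0,0,0,0,0,0,0,0,0,0]}}

```text
time_s: 2.03
ee_pos: [0.5746, -0.0998, 0.126]
eef_rot: [-0.057, 1.567, 2.908]
force: [1.0, 0.7, -0.6]
grip_width: 0.0942
```

Call:
{"api": "jog_arm", "payload": {"rows": [0,0,0,0,0,0,1,0,0,0,0,0,0,1,0,0,0,0,0,0,1,0,0,0,0,0,0,1,0,0,0,0,0,0,1,0,0,0,0,0,0,1], "squeeze": 15}}

```text
time_s: 2.53
ee_pos: [0.5758, -0.1, 0.1288]
eef_rot: [3.113, 1.57, -0.206]
force: [-0.1, 0.4, 0.7]
grip_width: 0.0573
```

Call:
{"api": "jog_arm", "payload": {"rows": [0,0,0,0,0,0,1,0,0,0,0,0,0,1,0,0,0,0,0,0,1,0,0,0,0,0,0,1,0,0,0,0,0,0,1,0,0,0,0,0,0,1,0,0,0,0,0,0,1]}}

```text
time_s: 3.12
ee_pos: [0.5757, -0.1, 0.1284]
eef_rot: [0.703, 1.571, -2.615]
force: [0.3, -0.7, -0.0]
grip_width: 0.024
```

Call:
{"api": "jog_arm", "payload": {"rows": [0.0012,0.007,0,0,0,0,1,0.0012,0.007,0,0,0,0,1,0.0012,0.007,0,0,0,0,1,0.0012,0.007,0,0,0,0,1,0.0012,0.007,0,0,0,0,1,0.0012,0.007,0,0,0,0,1,0.0012,0.007,0,0,0,0,1,0.0012,0.007,0,0,0,0,1]}}

```text
time_s: 3.78
ee_pos: [0.5856, -0.0433, 0.1284]
eef_rot: [2.834, 1.57, -0.484]
force: [2.5, -4.7, -2.2]
grip_width: 0.0238
```

Call:
{"api": "jog_arm", "payload": {"rows": [0.0004,0.002,0,0,0,0,1,0.0004,0.002,0,0,0,0,1,0.0004,0.002,0,0,0,0,1,0.0004,0.002,0,0,0,0,1]}}

```text
time_s: 4.12
ee_pos: [0.5869, -0.0359, 0.1284]
eef_rot: [0.192, 1.571, -3.127]
force: [0.9, -3.6, -2.0]
grip_width: 0.024
```

Call:
{"api": "jog_arm", "payload": {"rows": [0.0002,0.001,0,0,0,0,1,0.0002,0.001,0,0,0,0,1,0.0002,0.001,0,0,0,0,1,0.0002,0.001,0,0,0,0,1]}}

```text
time_s: 4.45
ee_pos: [0.5876, -0.0322, 0.1285]
eef_rot: [1.118, 1.57, -2.201]
force: [-1.1, -13.9, -0.8]
grip_width: 0.0236
```

Call:
{"api": "jog_arm", "payload": {"rows": [0.0002,0.001,0,0,0,0,1,0.0002,0.001,0,0,0,0,1]}}

```text
time_s: 4.62
ee_pos: [0.5876, -0.0321, 0.1284]
eef_rot: [1.387, 1.567, -1.933]
force: [-3.6, -23.7, 1.1]
grip_width: 0.024
```

Call:
{"api": "jog_arm", "payload": {"rows": [-0.0003,-0.0015,0,0,0,0,1,0,0,0,0,0,0,0,0,0,0,0,0,0,0,0,0,0,0,0,0,0,0,0,0,0,0,0,0,0,0,0,0,0,0,0,0,0,0,0,0,0,0]}}

```text
time_s: 5.2
ee_pos: [0.5878, -0.0313, 0.1284]
eef_rot: [-1.037, 1.571, 1.927]
force: [0.2, 0.3, 0.8]
grip_width: 0.0604
```

Call:
{"api": "jog_arm", "payload": {"rows": [0,0,0.02,0,0,0,0,0,0,0.035,0,0,0,0,0,0,0.04,0,0,0,0,-0.015,-0.02,0.02,0,0,0,0,-0.015,-0.02,0.01,0,0,0,0,-0.01,-0.01,0,0,0,0,0,0,0,0,0,0,0,0,0,0,0,0,0,0,0]}}

```text
time_s: 5.87
ee_pos: [0.5477, -0.0816, 0.2536]
eef_rot: [-2.58, 1.57, 0.383]
force: [0.8, 0.2, 0.7]
grip_width: 0.0941
```

```bash
python3 - <<'E'
from h import *
from station import ctrl
st(ctrl); snap(ctrl,"wrist","w2"); snap(ctrl,"top","top2")
im=cv2.imread("pics/top2.png")
cv2.imwrite("pics/top2z.png",cv2.resize(im[150:290,215:445],None,fx=3.4,fy=3.4,interpolation=cv2.INTER_CUBIC))
E
```

```text
t 5.87 p [ 0.5477 -0.0816  0.2536] x [ 0.  0. -1.] jawdeg -100.21 f [0.8 0.2 0.7] w 0.0941 q [-0.21  0.28  1.44  0.    1.43  1.53]
```

View pics/w2.png

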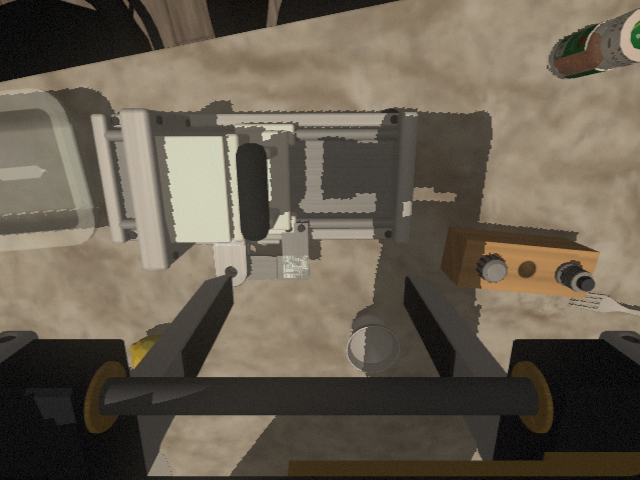

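View pics/top2z.png

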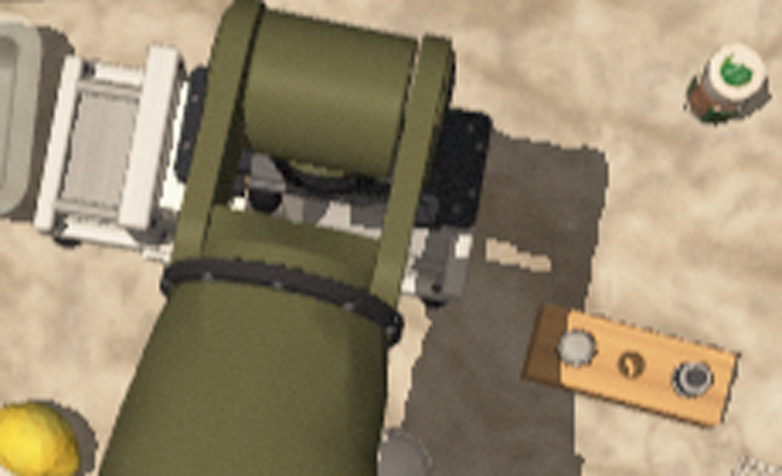

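The pusher is home with its tongue under the lug. The lug hole is at (231,271), the pin's button at (585,284) and the screw head at (493,268).

```bash
python3 - <<'E'
from h import *
p,d,K,E=load("w2")
c=lambda n,x0,y0,x1,y1,f:cv2.imwrite(f"pics/{n}.png",cv2.resize(p[y0:y1,x0:x1,::-1],None,fx=f,fy=f,interpolation=cv2.INTER_CUBIC))
a=cv2.resize(p[230:300,200:270,::-1],None,fx=5,fy=5,interpolation=cv2.INTER_CUBIC)
b=cv2.resize(p[240:310,540:610,::-1],None,fx=5,fy=5,interpolation=cv2.INTER_CUBIC)
cv2.imwrite("pics/w2z.png",np.hstack([a,b]))
print("hole",ray(K,E,(231,271),.065),"pin",ray(K,E,(585,284),.092),"screw",ray(K,E,(493,267),.078))
g=p[255:285,218:246].astype(int).sum(2)//3
print(g[6:26,3:24])
E
```

```text
hole [[0.50328764 0.02522991 0.065     ]] pin [[ 0.43332959 -0.34175856  0.092     ]] screw [[ 0.4626886  -0.25487752  0.078     ]]
[[175 175 176 178 177 181 178 179 180 177 177 175 174 181 180 177 177 181
  177 177 180]
 [176 176 173 174 177 185 181 178 177 178 175 174 172 175 180 178 177 178
  177 177 179]
 [175 173 175 175 178 180 178 179 178 177 177 172 173 176 177 179 177 176
  177 176 178]
 [176 175 175 179 176 179 178 178 180 178 176 171 170 175 179 176 176 175
  177 173 178]
 [177 175 171 174 174 177 181 177 176 179 175 175 173 176 179 176 178 175
  179 174 178]
 [175 174 173 175 176 187 184 142  93  85  89 119 162 180 180 175 178 176
  178 175 179]
 [173 175 173 175 176 152  83  73  71  72  71  92 119 140 171 178 177 174
  175 174 175]
 [170 174 172 173 153  80  63  63  72  77  71  75  79  99 142 172 176 176
  176 174 178]
 [173 175 174 159 116  70  67  61  66  77  76  69  72  69  77 132 188 173
  174 174 176]
 [172 173 173 155  84  69  69  59  64  70  76  78  74  74  74 107 155 175
  178 176 174]
 [173 174 171 153  80  69  67  65  64  59  65  73  77  80  78  84 128 177
  177 174 174]
 [174 173 174 153  89  72  66  67  67  64  62  66  62  60  61  68 124 174
  177 173 173]
 [168 172 172 155 104  69  67  70  68  67  65  61  63  63  62  82 132 175
  176 175 174]
 [172 173 172 152 102  68  70  71  69  67  71  71  71  69  71 104 160 176
  175 171 173]
 [138 112  82  81  74  70  69  67  71  67  73  69  71  71  84 131 177 176
  174 172 170]
 [ 76  69  70  72  71  68  67  65  67  53  54  72  72  87 129 171 176 170
  174 170 169]
 [ 70  70  71  70  70  68  67  61  44  44  55  83 113 149 175 176 172 173
  169 169 168]
 [ 71  72  69  73  68  67  61  43  39  43  69 131 171 169 175 175 175 172
  170 168 166]
 [ 70  72  71  70  68  67  52  44  40  42  68 127 172 166 169 170 173 173
  174 169 164]
 [ 70  72  68  70  69  59  45  42  44  39  65 130 170 168 169 173 170 170
  170 171 167]]
```

View pics/w2z.png

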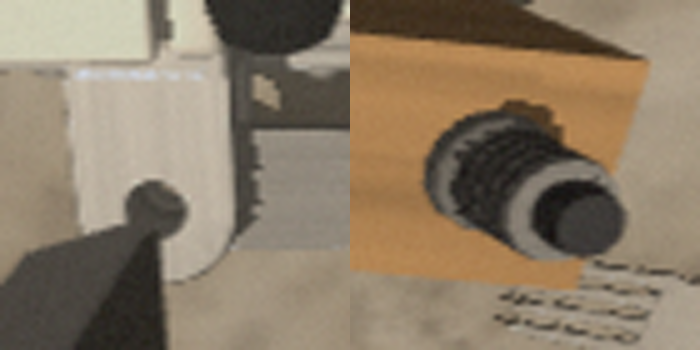

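Call:
{"api": "jog_arm", "payload": {"rows": [-0.01,-0.022,0,0,0,7,0,-0.01,-0.022,0,0,0,7,0,-0.01,-0.022,0,0,0,7,0,-0.01,-0.022,0,0,0,7,0,-0.01,-0.022,0,0,0,7,0,-0.01,-0.022,-0.01,0,0,7,0,-0.01,-0.022,-0.01,0,0,7,0,-0.01,-0.022,-0.01,0,0,7,0]}}

```text
time_s: 6.63
ee_pos: [0.4678, -0.2579, 0.2226]
eef_rot: [-1.623, 1.57, 2.326]
force: [0.2, 0.6, 0.6]
grip_width: 0.0942
```

Call:
{"api": "jog_arm", "payload": {"rows": [-0.01,-0.022,-0.01,0,0,7,0,-0.01,-0.022,-0.01,0,0,7,0,-0.01,-0.022,-0.01,0,0,7,0,-0.008,-0.019,-0.01,0,0,7,0,0,0,0,0,0,1,0,0,0,0,0,0,0,0,0,0,0,0,0,0,0,0,0,0,0,0,0,0]}}

```text
time_s: 7.3
ee_pos: [0.4306, -0.3417, 0.1839]
eef_rot: [1.375, 1.57, -0.461]
force: [0.8, 0.5, 0.3]
grip_width: 0.0942
```

```bash
python3 - <<'E'
from h import *
from station import ctrl
st(ctrl); snap(ctrl,"wrist","w3"); print(ctrl.camera_model("wrist")["extrinsics"].round(3))
E
```

```text
t 7.3 p [ 0.4306 -0.3417  0.1839] x [ 0.001 -0.    -1.   ] jawdeg -15.21 f [0.8 0.5 0.3] w 0.0942 q [-0.74  0.32  1.55  0.    1.27 -0.47]
[[ 0.965 -0.252 -0.072  0.452]
 [-0.262 -0.927 -0.269 -0.263]
 [ 0.001  0.278 -0.961  0.364]
 [ 0.     0.     0.     1.   ]]
```

View pics/w3.png

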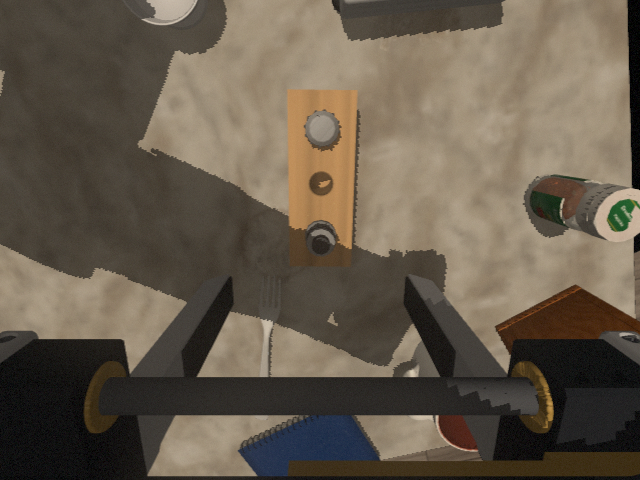

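The pin's button is at (320,243) and the block's row runs straight up the picture at column ~321, so the jaw direction is across the row.

```bash
python3 - <<'E'
from h import *
p,d,K,E=load("w3")
b=cv2.resize(p[205:280,280:365,::-1],None,fx=7,fy=7,interpolation=cv2.INTER_CUBIC); cv2.imwrite("pics/w3z.png",b)
C=cloud(K,E,d); print(C[225:260:3,320].round(3))
print(proj(K,E,[[.4306,-.3417,.092],[.4306,-.3417,.184]]))
E
```

```text
[[ 0.435 -0.333  0.073]
 [ 0.435 -0.333  0.081]
 [ 0.434 -0.335  0.084]
 [ 0.434 -0.337  0.085]
 [ 0.433 -0.338  0.092]
 [ 0.433 -0.34   0.091]
 [ 0.432 -0.343  0.092]
 [ 0.431 -0.345  0.092]
 [ 0.431 -0.347  0.094]
 [ 0.43  -0.35   0.092]
 [ 0.429 -0.355  0.084]
 [ 0.426 -0.366  0.058]]
[[317.9720109  242.54353412]
 [318.00929449 290.92674078]]
```

View pics/w3z.png

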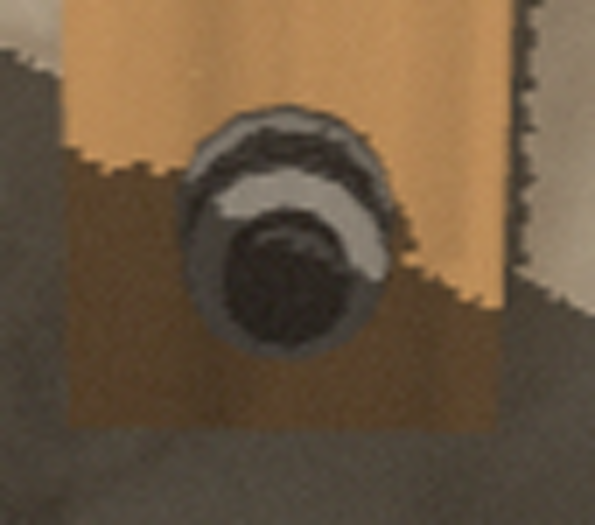

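Call:
{"api": "jog_arm", "payload": {"rows": [0.001,-0.002,-0.025,0,0,0,0,0,0,-0.025,0,0,0,0,0,0,-0.025,0,0,0,0,0,0,-0.02,0,0,0,0,0,0,-0.015,0,0,0,0,0,0,-0.008,0,0,0,0,0,0,0,0,0,0,0,0,0,0,0,0,0,0]}}

```text
time_s: 8.02
ee_pos: [0.4313, -0.3444, 0.0661]
eef_rot: [1.089, 1.57, -0.746]
force: [0.7, 0.3, 0.5]
grip_width: 0.0941
```

```bash
python3 - <<'E'
from h import *
from station import ctrl
st(ctrl); snap(ctrl,"wrist","w4")
E
```

```text
t 8.02 p [ 0.4313 -0.3444  0.0661] x [ 0. -0. -1.] jawdeg -15.16 f [0.7 0.3 0.5] w 0.0941 q [-0.74  0.46  1.65 -0.    1.03 -0.48]
```

View pics/w4.png

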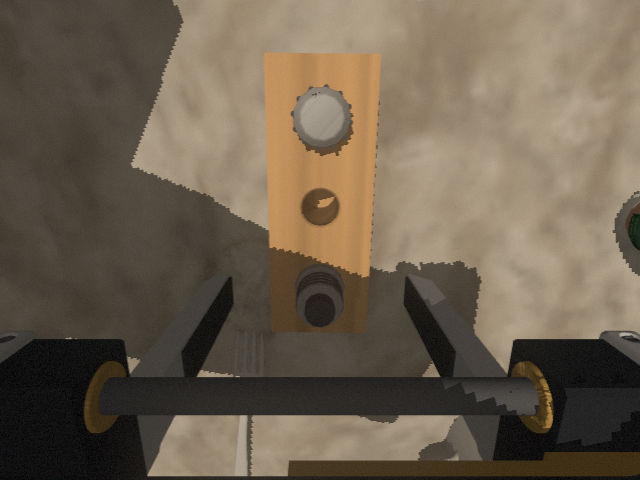

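The pin stands between the fingers, with its button at (320,310) and the head centred at column 320.

```bash
python3 - <<'E'
from h import *
p,d,K,E=load("w4")
print(proj(K,E,[[.4313,-.3444,.092],[.4313,-.3444,.084]]), ray(K,E,(320,310),.092))
cv2.imwrite("pics/w4z.png",cv2.resize(p[255:340,275:365,::-1],None,fx=6,fy=6,interpolation=cv2.INTER_CUBIC))
E
```

```text
[[318.15014406 313.34325227]
 [318.13906979 305.67750624]] [[ 0.43261747 -0.34291998  0.092     ]]
```

View pics/w4z.png

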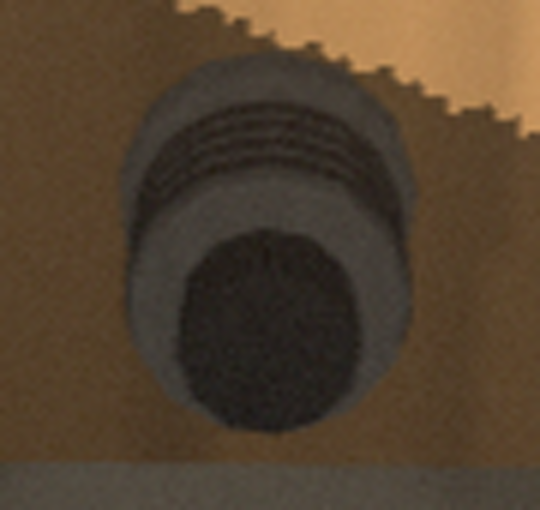

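Call:
{"api": "jog_arm", "payload": {"rows": [0,0,0,0,0,0,1,0,0,0,0,0,0,1,0,0,0,0,0,0,1,0,0,0,0,0,0,1,0,0,0,0,0,0,1,0,0,0,0,0,0,1,0,0,0,0,0,0,1,0,0,0,0,0,0,1], "squeeze": 25}}

```text
time_s: 8.73
ee_pos: [0.4308, -0.3445, 0.0654]
eef_rot: [-2.14, 1.571, 2.308]
force: [-0.2, 0.8, 0.5]
grip_width: 0.0437
```

Call:
{"api": "jog_arm", "payload": {"rows": [0,0,0,0,0,0,1,0,0,0,0,0,0,1,0,0,0,0,0,0,1,0,0,0,0,0,0,1,0,0,0,0,0,0,1,0,0,0,0,0,0,1], "squeeze": 25}}

```text
time_s: 9.23
ee_pos: [0.4308, -0.3445, 0.0655]
eef_rot: [1.251, 1.571, -0.585]
force: [0.8, 0.4, -0.5]
grip_width: 0.0233
```

Call:
{"api": "jog_arm", "payload": {"rows": [0,0,0.01,0,0,0,1,0,0,0.02,0,0,0,1,0,0,0.03,0,0,0,1,0,0,0.03,0,0,0,1,0,0,0.03,0,0,0,1,0,0,0.015,0,0,0,1]}}

```text
time_s: 9.73
ee_pos: [0.4313, -0.3449, 0.2049]
eef_rot: [1.092, 1.567, -0.743]
force: [0.7, -0.6, -1.0]
grip_width: 0.0235
```

Call:
{"api": "jog_arm", "payload": {"rows": [0.005,0.026,0,0,0,6.8,1,0.005,0.026,0,0,0,6.8,1,0.005,0.026,0,0,0,6.8,1,0.005,0.026,0,0,0,6.8,1,0.005,0.026,0,0,0,6.8,1,0.005,0.026,0,0,0,6.8,1,0.005,0.026,0,0,0,6.8,1,0.005,0.026,0,0,0,6.8,1]}}

```text
time_s: 10.4
ee_pos: [0.4707, -0.1352, 0.2011]
eef_rot: [0.495, 1.571, -0.385]
force: [0.8, -0.6, -1.6]
grip_width: 0.0238
```

Call:
{"api": "jog_arm", "payload": {"rows": [0.005,0.026,0,0,0,6.8,1,0.005,0.026,0,0,0,6.8,1,0.005,0.026,0,0,0,6.8,1,0.005,0.026,0,0,0,6.8,1,0.001,0.01,0,0,0,6.8,1,0,0,0,0,0,6.6,1,0,0,0,0,0,0,1,0,0,0,0,0,0,1]}}

```text
time_s: 11.07
ee_pos: [0.4917, -0.0225, 0.2009]
eef_rot: [-0.515, 1.571, -0.696]
force: [0.8, 0.1, -1.0]
grip_width: 0.0236
```

```bash
python3 - <<'E'
from h import *
from station import ctrl
st(ctrl); snap(ctrl,"wrist","w5"); snap(ctrl,"scene","s5"); st(ctrl)
E
```

```text
t 11.07 p [ 0.4917 -0.0225  0.2009] x [ 0. -0. -1.] jawdeg 79.64 f [ 0.8  0.1 -1. ] w 0.0236 q [-0.12  0.17  1.69 -0.    1.28 -1.51]
t 11.17 p [ 0.4917 -0.0229  0.2007] x [ 0. -0. -1.] jawdeg 79.59 f [ 0.6  0.5 -1.5] w 0.0234 q [-0.12  0.18  1.69 -0.    1.28 -1.51]
```

View pics/w5.png

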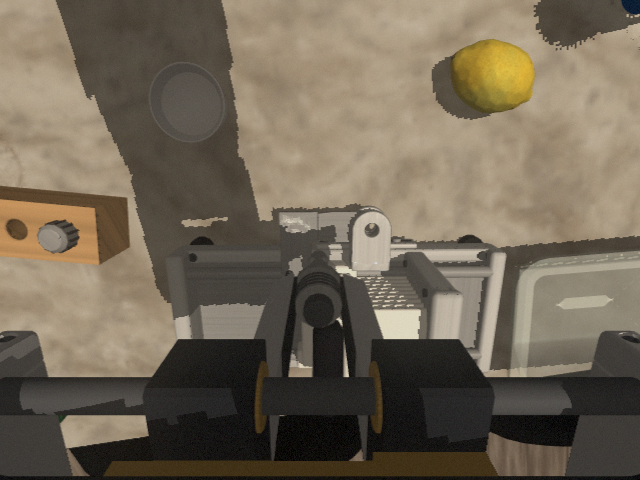

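The pin is held upright with its button at (320,308). The lug hole is in plain view at (372,229). I'll measure both.

```bash
python3 - <<'E'
from h import *
p,d,K,E=load("w5")
a=cv2.resize(p[205:280,335:410,::-1],None,fx=5,fy=5,interpolation=cv2.INTER_CUBIC)
b=cv2.resize(p[240:330,280:370,::-1],None,fx=375/90,fy=375/90,interpolation=cv2.INTER_CUBIC)
cv2.imwrite("pics/w5z.png",np.hstack([a,b]))
g=cv2.cvtColor(p,cv2.COLOR_RGB2GRAY); s=g[215:245,355:390]; m=(s<120).astype(np.uint8)
n,l,st,c=cv2.connectedComponentsWithStats(m)
for i in range(1,n):
    if st[i,4]>20: print(st[i],c[i]+[355,215], ray(K,E,c[i]+[355,215],.065))
# outer lug round-end contour: bright
print(proj(K,E,[[.4917,-.0227,.2008-.0075+.034]]))
E
```

```text
[ 10   8  14  14 139] [371.5323741  230.32374101] [[0.50300687 0.0259295  0.065     ]]
[[316.42535654 312.54974399]]
```

View pics/w5z.png

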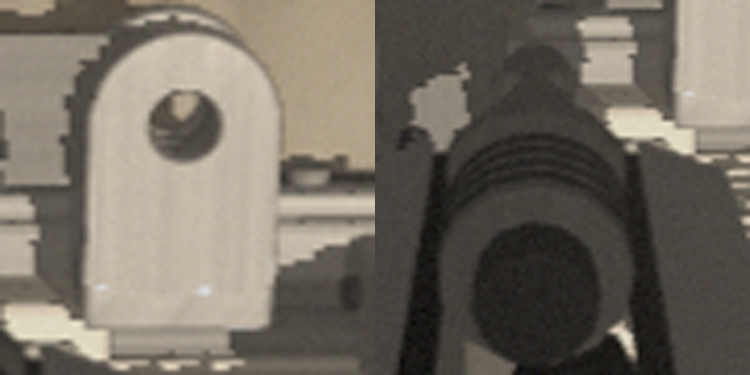

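Call:
{"api": "jog_arm", "payload": {"rows": [0.004,0.016,0,0,0,0,1,0.004,0.016,-0.01,0,0,0,1,0.003,0.016,-0.02,0,0,0,1,0,0,-0.02,0,0,0,1,0,0,-0.012,0,0,0,1,0,0,-0.005,0,0,0,1,0,0,0,0,0,0,1,0,0,0,0,0,0,1]}}

```text
time_s: 11.83
ee_pos: [0.5031, 0.0252, 0.1341]
eef_rot: [0.167, 1.57, -0.012]
force: [0.3, -0.5, -0.4]
grip_width: 0.0231
```

```bash
python3 - <<'E'
from h import *
from station import ctrl
o=st(ctrl); snap(ctrl,"wrist","w6"); snap(ctrl,"scene","s6")
p,d,K,E=load("w6")
a=cv2.resize(p[190:340,250:390,::-1],None,fx=4,fy=4,interpolation=cv2.INTER_CUBIC)
cv2.imwrite("pics/w6z.png",a)
p,d,K,E=load("s6"); c=proj(K,E,o["ee_pos"])[0].astype(int); print(c)
cv2.imwrite("pics/s6z.png",cv2.resize(p[c[1]-60:c[1]+60,c[0]-80:c[0]+80,::-1],None,fx=4,fy=4,interpolation=cv2.INTER_CUBIC))
E
```

```text
t 11.83 p [0.5031 0.0252 0.1341] x [ 0.001 -0.    -1.   ] jawdeg 79.74 f [ 0.3 -0.5 -0.4] w 0.0231 q [-0.02  0.27  1.73  0.    1.14 -1.41]
[294 203]
```

View pics/w6z.png

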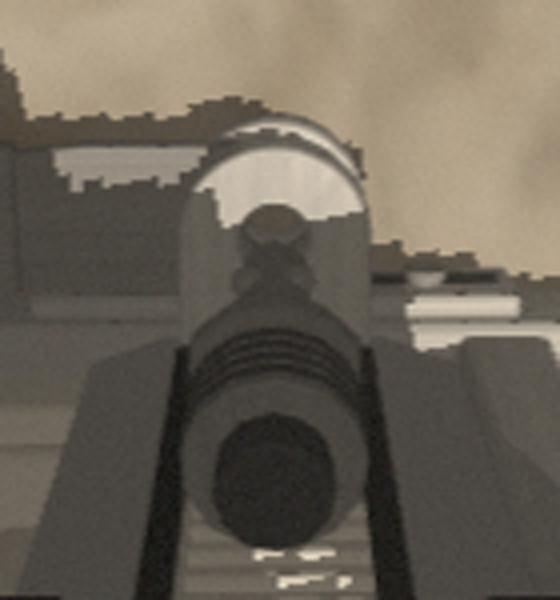

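View pics/s6z.png

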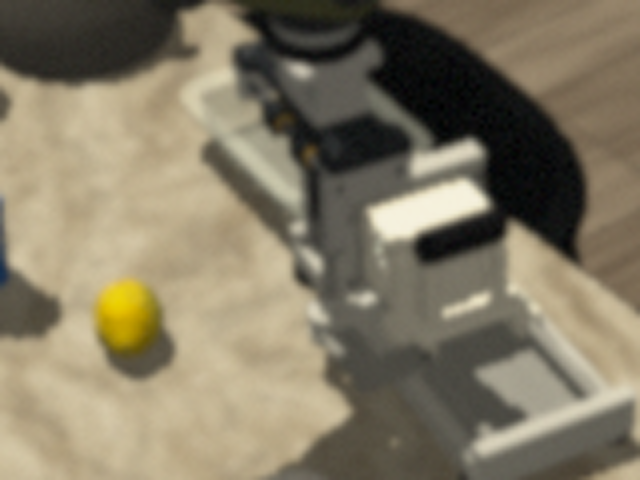

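```bash
python3 - <<'E'
from h import *
p,d,K,E=load("w6")
print(ray(K,E,(318.4,248.4),.065), "pin button px",ray(K,E,(250+274/4-.4,190+484/4-.4),.1341-.0075+.034))
print(proj(K,E,[[.5031,.0252,.077],[.5031,.0252,.065],[.5031,.0252,.160]]))
E
```

```text
[[0.50173259 0.02625374 0.065     ]] pin button px [[0.5021561  0.02594316 0.1606    ]]
[[317.28721439 255.68630945]
 [317.32136303 250.38439775]
 [316.92445456 312.00833293]]
```

Call:
{"api": "jog_arm", "payload": {"rows": [-0.0003,0.0003,-0.004,0,0,0,1,0,0,-0.004,0,0,0,1,0,0,-0.001,0,0,0,1,0,0,0,0,0,0,1]}}

```text
time_s: 12.27
ee_pos: [0.5023, 0.0258, 0.1241]
eef_rot: [-3.008, 1.57, 3.098]
force: [-0.2, -0.9, -1.1]
grip_width: 0.0232
```

Call:
{"api": "jog_arm", "payload": {"rows": [0,0,-0.0015,0,0,0,1,0,0,-0.0015,0,0,0,1,0,0,0,0,0,0,1]}}

```text
time_s: 12.52
ee_pos: [0.5024, 0.0258, 0.1212]
eef_rot: [-2.983, 1.57, 3.123]
force: [0.1, 0.4, -1.3]
grip_width: 0.0231
```

Call:
{"api": "jog_arm", "payload": {"rows": [0,0,-0.001,0,0,0,1,0,0,-0.001,0,0,0,1,0,0,0,0,0,0,1]}}

```text
time_s: 12.77
ee_pos: [0.5024, 0.0258, 0.1193]
eef_rot: [-2.751, 1.571, -2.928]
force: [-0.2, 0.1, -1.9]
grip_width: 0.0233
```

Call:
{"api": "jog_arm", "payload": {"rows": [0,0,-0.001,0,0,0,1,0,0,-0.001,0,0,0,1,0,0,-0.001,0,0,0,1,0,0,0,0,0,0,1]}}

```text
time_s: 13.1
ee_pos: [0.5024, 0.0258, 0.1162]
eef_rot: [-3.018, 1.57, 3.088]
force: [0.1, -1.2, -1.7]
grip_width: 0.0233
```

Call:
{"api": "jog_arm", "payload": {"rows": [0,0,-0.001,0,0,0,1,0,0,-0.001,0,0,0,1,0,0,-0.001,0,0,0,1,0,0,0,0,0,0,1]}}

```text
time_s: 13.43
ee_pos: [0.5024, 0.0258, 0.1132]
eef_rot: [-2.936, 1.57, -3.113]
force: [-1.0, -0.0, -1.9]
grip_width: 0.0231
```

Call:
{"api": "jog_arm", "payload": {"rows": [0,0,-0.001,0,0,0,1,0,0,-0.001,0,0,0,1,0,0,-0.001,0,0,0,1,0,0,0,0,0,0,1]}}

```text
time_s: 13.77
ee_pos: [0.5024, 0.0258, 0.1102]
eef_rot: [-3.092, 1.571, 3.014]
force: [-0.3, -0.3, -2.5]
grip_width: 0.0236
```

Call:
{"api": "jog_arm", "payload": {"rows": [0,0,-0.001,0,0,0,1,0,0,-0.001,0,0,0,1,0,0,0,0,0,0,1]}}

```text
time_s: 14.02
ee_pos: [0.5024, 0.0258, 0.1082]
eef_rot: [-3.042, 1.571, 3.064]
force: [-0.9, -0.4, -1.6]
grip_width: 0.0234
```

Call:
{"api": "jog_arm", "payload": {"rows": [0,0,-0.0007,0,0,0,1,0,0,-0.0007,0,0,0,1,0,0,0,0,0,0,1]}}

```text
time_s: 14.27
ee_pos: [0.5024, 0.0258, 0.1069]
eef_rot: [-2.909, 1.571, -3.086]
force: [-0.2, -0.1, -0.8]
grip_width: 0.0234
```

Call:
{"api": "jog_arm", "payload": {"rows": [0,0,-0.0005,0,0,0,1,0,0,0,0,0,0,1,0,0,0,0,0,0,1]}}

```text
time_s: 14.52
ee_pos: [0.5025, 0.0258, 0.1066]
eef_rot: [-0.16, 1.571, -0.338]
force: [-1.1, 0.6, -0.3]
grip_width: 0.0235
```

Call:
{"api": "jog_arm", "payload": {"rows": [0,0,0,0,0,0,0.4,0,0,0,0,0,0,0.4,0,0,0,0,0,0,0.4,0,0,0,0,0,0,0.4,0,0,0,0,0,0,0.4,0,0,0,0,0,0,0.4]}}

```text
time_s: 15.02
ee_pos: [0.5025, 0.0258, 0.1066]
eef_rot: [0.545, 1.571, 0.368]
force: [0.4, -0.4, -0.5]
grip_width: 0.0557
```

```bash
python3 - <<'E'
from h import *
from station import ctrl
o=st(ctrl); snap(ctrl,"wrist","w7")
p,d,K,E=load("w7")
cv2.imwrite("pics/w7z.png",cv2.resize(p[190:350,220:420,::-1],None,fx=3.5,fy=3.5,interpolation=cv2.INTER_CUBIC))
e=o["ee_pos"]; print(proj(K,E,[[e[0],e[1],.133]]))
E
```

```text
t 15.02 p [0.5025 0.0258 0.1066] x [ 0.  0. -1.] jawdeg 79.85 f [ 0.4 -0.4 -0.5] w 0.0557 q [-0.02  0.31  1.76  0.    1.08 -1.42]
[[316.78683972 312.44056919]]
```

View pics/w7z.png

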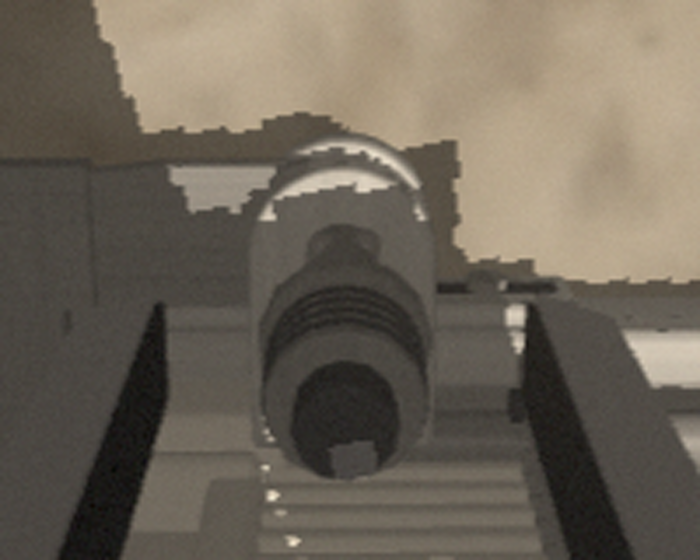

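The pin stands by itself in the lug hole with its button at about (318,308). I'll lift clear, shut the fingers and look before pressing.

Call:
{"api": "jog_arm", "payload": {"rows": [0,0,0.005,0,0,0,0.4,0,0,0.015,0,0,0,0.4,0,0,0.02,0,0,0,0.4,0,0,0.008,0,0,0,0.4,0,0,0,0,0,0,1,0,0,0,0,0,0,1,0,0,0,0,0,0,1,0,0,0,0,0,0,1]}}

```text
time_s: 15.73
ee_pos: [0.5021, 0.0258, 0.1536]
eef_rot: [-2.976, 1.569, 3.13]
force: [0.5, -0.1, -0.3]
grip_width: 0.0329
```

Call:
{"api": "jog_arm", "payload": {"rows": [0,0,0,0,0,0,1,0,0,0,0,0,0,1,0,0,0,0,0,0,1,0,0,0,0,0,0,1,0,0,0,0,0,0,1,0,0,0,0,0,0,1,0,0,0,0,0,0,1,0,0,0,0,0,0,1]}}

```text
time_s: 16.4
ee_pos: [0.5025, 0.0258, 0.1545]
eef_rot: [-2.794, 1.571, -2.971]
force: [0.3, -0.1, 0.5]
grip_width: 0.0008
```

```bash
python3 - <<'E'
from h import *
from station import ctrl
o=st(ctrl); snap(ctrl,"wrist","w8")
p,d,K,E=load("w8")
cv2.imwrite("pics/w8z.png",cv2.resize(p[190:350,220:420,::-1],None,fx=3.5,fy=3.5,interpolation=cv2.INTER_CUBIC))
e=o["ee_pos"]; print(proj(K,E,[[e[0],e[1],.133],[e[0],e[1],.153]]))
E
```

```text
t 16.4 p [0.5025 0.0258 0.1545] x [-0. -0. -1.] jawdeg 79.85 f [ 0.3 -0.1  0.5] w 0.0008 q [-0.02  0.25  1.71 -0.    1.18 -1.42]
[[317.08603506 274.66907477]
 [316.9879047  288.25814618]]
```

View pics/w8z.png

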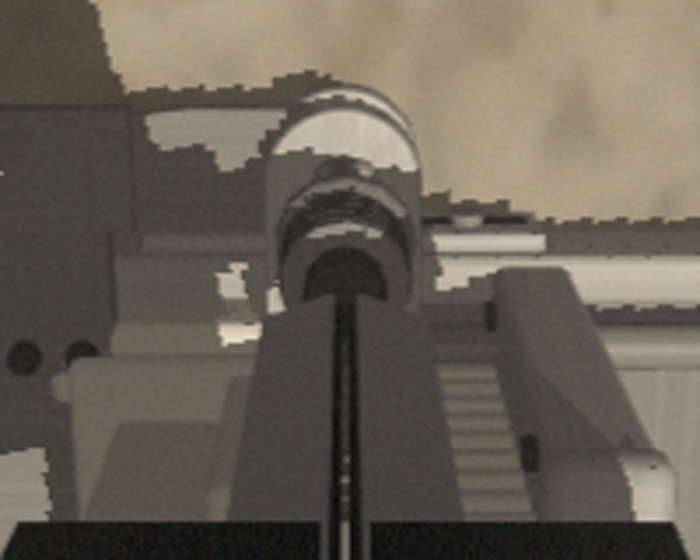

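Call:
{"api": "jog_arm", "payload": {"rows": [-0.0008,0,-0.006,0,0,0,1,0,0,-0.006,0,0,0,1,0,0,-0.005,0,0,0,1,0,0,-0.002,0,0,0,1,0,0,0,0,0,0,1,0,0,0,0,0,0,1]}}

```text
time_s: 16.95
ee_pos: [0.5017, 0.0258, 0.1354]
eef_rot: [-2.96, 1.57, -3.137]
force: [0.6, -0.5, -0.5]
grip_width: 0.0002
```

Call:
{"api": "jog_arm", "payload": {"rows": [0,0,-0.001,0,0,0,1,0,0,-0.001,0,0,0,1,0,0,-0.001,0,0,0,1,0,0,0,0,0,0,1]}}

```text
time_s: 17.28
ee_pos: [0.5019, 0.0258, 0.1328]
eef_rot: [0.142, 1.57, -0.035]
force: [0.5, -0.4, 3.0]
grip_width: 0.0004
```

Contact at z ≈ 0.133 with 3 N, as expected. Pressing on gently.

Call:
{"api": "jog_arm", "payload": {"rows": [0,0,-0.001,0,0,0,1,0,0,-0.001,0,0,0,1,0,0,0,0,0,0,1]}}

```text
time_s: 17.53
ee_pos: [0.502, 0.0258, 0.1309]
eef_rot: [0.116, 1.57, -0.061]
force: [-0.5, -0.3, 5.4]
grip_width: 0.0
```

Call:
{"api": "jog_arm", "payload": {"rows": [0,0,-0.001,0,0,0,1,0,0,-0.001,0,0,0,1,0,0,-0.001,0,0,0,1,0,0,0,0,0,0,1]}}

```text
time_s: 17.87
ee_pos: [0.5015, 0.0258, 0.1272]
eef_rot: [-3.018, 1.57, 3.088]
force: [0.7, 0.1, -0.3]
grip_width: 0.0005
```

Call:
{"api": "jog_arm", "payload": {"rows": [0,0,-0.002,0,0,0,1,0,0,-0.002,0,0,0,1,0,0,-0.002,0,0,0,1,0,0,-0.002,0,0,0,1,0,0,0,0,0,0,1]}}

```text
time_s: 18.28
ee_pos: [0.5015, 0.0258, 0.119]
eef_rot: [-2.941, 1.57, -3.118]
force: [-0.5, -0.3, 0.0]
grip_width: 0.0006
```

```bash
python3 - <<'E'
from h import *
from station import ctrl
o=st(ctrl); snap(ctrl,"wrist","w9")
p,d,K,E=load("w9")
cv2.imwrite("pics/w9z.png",cv2.resize(p[190:350,220:420,::-1],None,fx=3.5,fy=3.5,interpolation=cv2.INTER_CUBIC))
E
```

```text
t 18.28 p [0.5015 0.0258 0.119 ] x [-0.001 -0.    -1.   ] jawdeg 79.84 f [-0.5 -0.3  0. ] w 0.0006 q [-0.02  0.29  1.75 -0.    1.1  -1.42]
```

View pics/w9z.png

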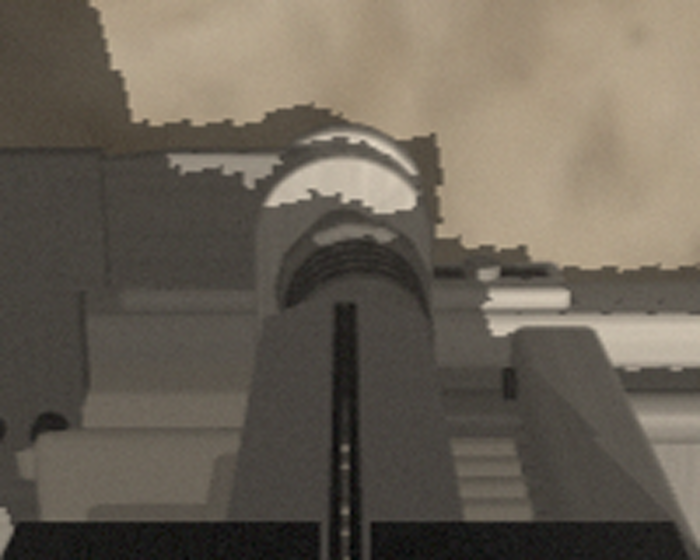

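The pin has dropped, with its collar well down toward the lug. I'll follow it down to contact.

Call:
{"api": "jog_arm", "payload": {"rows": [0,0,-0.002,0,0,0,1,0,0,-0.002,0,0,0,1,0,0,-0.002,0,0,0,1,0,0,-0.001,0,0,0,1,0,0,0,0,0,0,1]}}

```text
time_s: 18.75
ee_pos: [0.5016, 0.0258, 0.1123]
eef_rot: [-2.92, 1.57, -3.097]
force: [-0.2, 0.2, -0.2]
grip_width: 0.0004
```

Call:
{"api": "jog_arm", "payload": {"rows": [0,0,-0.0015,0,0,0,1,0,0,-0.0015,0,0,0,1,0,0,-0.001,0,0,0,1,0,0,0,0,0,0,1]}}

```text
time_s: 19.08
ee_pos: [0.5016, 0.0258, 0.1083]
eef_rot: [-2.618, 1.57, -2.795]
force: [-0.6, -1.3, 1.7]
grip_width: 0.0
```

Call:
{"api": "jog_arm", "payload": {"rows": [0,0,-0.001,0,0,0,1,0,0,-0.001,0,0,0,1,0,0,-0.001,0,0,0,1,0,0,0,0,0,0,1]}}

```text
time_s: 19.42
ee_pos: [0.5016, 0.0257, 0.1054]
eef_rot: [-2.537, 1.571, -2.714]
force: [-0.4, -1.5, 1.4]
grip_width: 0.0006
```

Call:
{"api": "jog_arm", "payload": {"rows": [0,0,-0.001,0,0,0,1,0,0,-0.001,0,0,0,1,0,0,-0.001,0,0,0,1,0,0,0,0,0,0,1]}}

```text
time_s: 19.75
ee_pos: [0.5016, 0.0258, 0.1023]
eef_rot: [-2.716, 1.571, -2.893]
force: [-0.3, -2.4, 1.5]
grip_width: 0.0005
```

Call:
{"api": "jog_arm", "payload": {"rows": [0,0,-0.001,0,0,0,1,0,0,-0.001,0,0,0,1,0,0,0,0,0,0,1]}}

```text
time_s: 20.0
ee_pos: [0.5016, 0.0258, 0.1003]
eef_rot: [2.838, 1.571, 2.661]
force: [-0.3, -1.4, -0.0]
grip_width: 0.0005
```

Call:
{"api": "jog_arm", "payload": {"rows": [0,0,-0.001,0,0,0,1,0,0,-0.001,0,0,0,1,0,0,0,0,0,0,1]}}

```text
time_s: 20.25
ee_pos: [0.5017, 0.0258, 0.0984]
eef_rot: [-2.835, 1.571, -3.012]
force: [-0.7, -1.1, 3.2]
grip_width: 0.0006
```

Call:
{"api": "jog_arm", "payload": {"rows": [0,0,-0.001,0,0,0,1,0,0,-0.001,0,0,0,1,0,0,0,0,0,0,1]}}

```text
time_s: 20.5
ee_pos: [0.5017, 0.0258, 0.0966]
eef_rot: [-0.264, 1.571, -0.442]
force: [-1.7, -1.4, 5.4]
grip_width: 0.0002
```

Call:
{"api": "jog_arm", "payload": {"rows": [0,0,-0.001,0,0,0,1,0,0,-0.001,0,0,0,1,0,0,0,0,0,0,1]}}

```text
time_s: 20.75
ee_pos: [0.5017, 0.0257, 0.0947]
eef_rot: [-0.523, 1.571, -0.701]
force: [-2.7, -1.0, 7.3]
grip_width: 0.0005
```

Call:
{"api": "jog_arm", "payload": {"rows": [0,0,-0.0005,0,0,0,1,0,0,0,0,0,0,1,0,0,0,0,0,0,1]}}

```text
time_s: 21.0
ee_pos: [0.5018, 0.0257, 0.0944]
eef_rot: [-0.144, 1.57, -0.322]
force: [-2.7, -1.8, 7.4]
grip_width: 0.0004
```

The force rose from 3 to 7.5 N between 0.099 and 0.094, which matches the button on a seated pin. One slightly firmer press will confirm the seat, then I'll release.

Call:
{"api": "jog_arm", "payload": {"rows": [0,0,-0.0006,0,0,0,1,0,0,-0.0006,0,0,0,1,0,0,0,0,0,0,1]}}

```text
time_s: 21.25
ee_pos: [0.5021, 0.0257, 0.094]
eef_rot: [-0.087, 1.57, -0.264]
force: [-7.2, -3.0, 17.8]
grip_width: 0.0003
```

Call:
{"api": "jog_arm", "payload": {"rows": [0,0,0.002,0,0,0,1,0,0,0.003,0,0,0,1,0,0,0.005,0,0,0,1,0,0,0.02,0,0,0,1,0,0,0.03,0,0,0,1,-0.03,0,0.04,0,0,0,1,-0.03,0,0.04,0,0,0,1,0,0,0,0,0,0,1]}}

```text
time_s: 21.92
ee_pos: [0.451, 0.0261, 0.2255]
eef_rot: [0.192, 1.562, 0.016]
force: [0.0, -1.3, 0.5]
grip_width: 0.0008
```

Call:
{"api": "jog_arm", "payload": {"rows": [0.005,-0.03,0,0,0,0,1,0.005,-0.03,0,0,0,0,1,0.005,-0.03,0,0,0,0,1,0,-0.03,0,0,0,0,1,0,-0.03,0,0,0,0,1,0,0,0,0,0,0,1,0,0,0,0,0,0,1]}}

```text
time_s: 22.5
ee_pos: [0.4665, -0.1251, 0.219]
eef_rot: [2.627, 1.57, 2.448]
force: [-1.1, 0.1, -0.9]
grip_width: 0.0004
```

```bash
python3 - <<'E'
from h import *
from station import ctrl
o=st(ctrl); snap(ctrl,"wrist","w10"); snap(ctrl,"top","top10")
p,d,K,E=load("top10")
cv2.imwrite("pics/top10z.png",cv2.resize(p[150:290,215:445,::-1],None,fx=3.4,fy=3.4,interpolation=cv2.INTER_CUBIC))
E
```

```text
t 22.5 p [ 0.4665 -0.1251  0.219 ] x [-0.001  0.001 -1.   ] jawdeg 79.71 f [-1.1  0.1 -0.9] w 0.0004 q [-0.34  0.14  1.68  0.    1.32 -1.73]
```

View pics/w10.png

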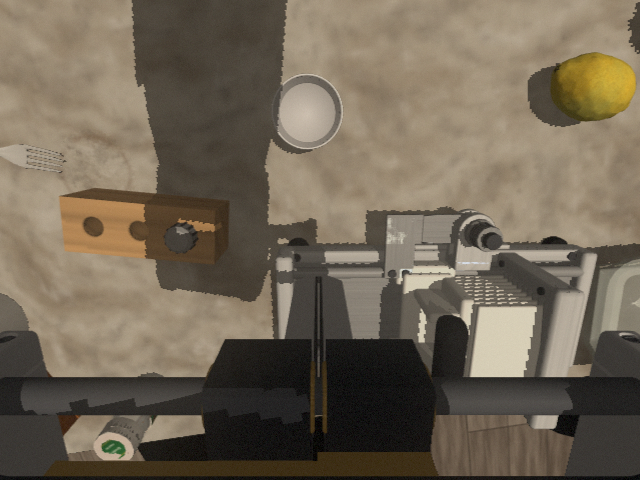

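View pics/top10z.png

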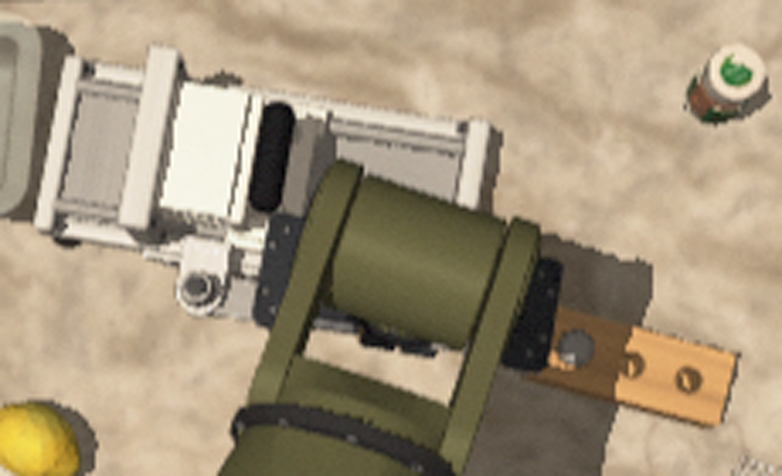

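The wrist view shows the pin seated in the lug at (485,235), the screw still in its well and the rest of the worktop as before. I'll check the button height by depth.

```bash
python3 - <<'E'
from h import *
p,d,K,E=load("w10"); C=cloud(K,E,d)
cv2.imwrite("pics/w10z.png",cv2.resize(p[195:285,430:540,::-1],None,fx=6,fy=6,interpolation=cv2.INTER_CUBIC))
print(C[226:256:3,475:502:3,2].round(3))
p,d,K,E=load("top10"); C=cloud(K,E,d); print(C[230:241,268:280,2].round(3))
E
```

```text
[[ 0.076  0.08   0.082  0.085  0.089  0.09   0.089  0.001 -0.001]
 [ 0.08   0.085  0.089  0.09   0.092  0.092  0.093  0.09   0.089]
 [ 0.084  0.088  0.091  0.091  0.091  0.093  0.093  0.091  0.091]
 [ 0.085  0.089  0.093  0.092  0.095  0.098  0.099  0.099  0.1  ]
 [ 0.088  0.091  0.091  0.093  0.098  0.1    0.099  0.1    0.1  ]
 [ 0.087  0.09   0.092  0.095  0.1    0.098  0.1    0.099  0.102]
 [ 0.085  0.09   0.091  0.094  0.099  0.1    0.099  0.099  0.099]
 [ 0.065  0.089  0.092  0.09   0.099  0.1    0.1    0.1    0.099]
 [ 0.066  0.065  0.065  0.09   0.091  0.09   0.091  0.035  0.035]
 [ 0.066  0.065  0.065  0.065  0.066  0.066  0.036  0.036  0.038]]
[[ 6.10e-02  8.90e-02  9.00e-02  8.40e-02  9.00e-02  1.40e+00  8.70e-02
   8.90e-02  7.00e-02  6.50e-02  7.20e-02  6.00e-02]
 [ 8.50e-02  8.60e-02  9.50e-02  1.00e-01  9.80e-02  9.60e-02  8.90e-02
   8.40e-02  8.70e-02  6.70e-02  6.20e-02  6.50e-02]
 [ 9.10e-02  9.60e-02  9.60e-02  1.01e-01  9.60e-02  1.02e-01  9.80e-02
   8.80e-02  9.30e-02  7.50e-02  6.30e-02  6.90e-02]
 [ 8.70e-02  9.40e-02  9.90e-02  9.90e-02  9.10e-02  9.60e-02  9
[... 236 characters left out ...]
2  9.90e-02  9.30e-02
   9.10e-02  9.00e-02  8.10e-02  7.20e-02  6.10e-02]
 [ 6.60e-02  9.30e-02  9.40e-02  8.70e-02  9.60e-02  9.20e-02  9.00e-02
   8.50e-02  8.60e-02  7.30e-02  6.70e-02  6.50e-02]
 [ 6.30e-02  8.60e-02  9.00e-02  8.90e-02  9.20e-02  9.00e-02  8.40e-02
   8.70e-02  7.60e-02  6.90e-02  6.00e-02  6.30e-02]
 [ 5.80e-02  6.80e-02  7.40e-02  8.70e-02  8.60e-02  8.50e-02  8.40e-02
   7.80e-02  7.50e-02  6.90e-02  6.70e-02  6.50e-02]
 [ 6.50e-02  6.10e-02  6.70e-02  6.70e-02  6.50e-02  7.00e-02  7.40e-02
   6.30e-02  6.10e-02  6.50e-02  6.20e-02  5.50e-02]
 [-1.00e-03  6.30e-02  6.70e-02  6.20e-02  6.10e-02  6.10e-02  6.40e-02
   6.60e-02  6.40e-02  6.20e-02  5.50e-02  5.80e-02]]
```

View pics/w10z.png

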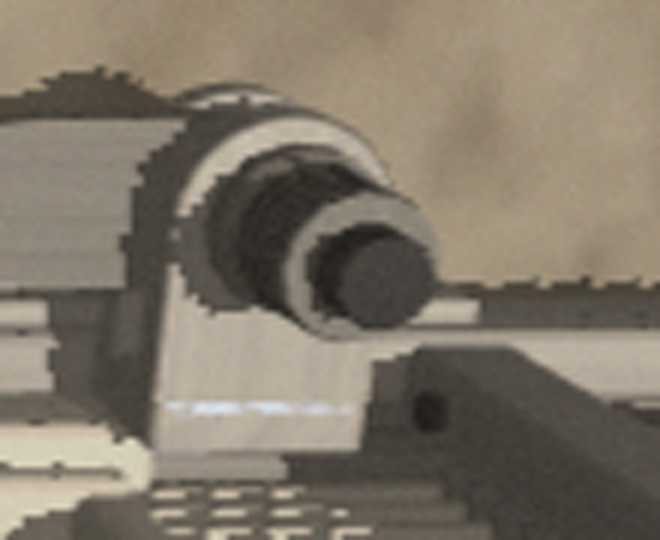

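The button top is at 0.099, the head at 0.091 and the lug at 0.065. That is exactly a seated pin with its button out. The robot is clear, so I'm handing in.

```bash
python3 -c "
from station import ctrl
print(ctrl.hand_in())"
```

```text
the job is handed in; nothing more can be done
None
```

The slicer is locked for storage: the pusher is home and the ball-lock pin is seated in the lugs with its button out. I handed in at about 22.6 s of the 72 s.

- **Pusher:** I gripped the handle and slid it about 68.6 mm. It then stopped moving while the force rose to about 24 N, so it is against its stop.
- **Placing the pin:** I took the pin from the block's right-hand well, lowered it into the lug hole and let it stand on its balls. It went in on the first try with no noticeable force.
- **Pressing it through:** I pressed the button with the shut fingers and followed the pin down. A last press gave 17.8 N up, about 19 N with the side load, at the fully-in height of 94 mm. That was the most force put on the pin.
- **Final checks:** After letting go, the wrist camera's depth gave the lug top at 65 mm, the head at 91 mm and the button top at 99 mm. Those are the heights for a seated pin with its button out. The gripper was clear of everything.
- **Other items:** The thumb screw, salt dish, lemon, fork and spice jar looked unmoved in the last pictures. The mug was out of view or hidden and the glass dish only partly in view; I never worked near the mug.

No check failed. The camera estimates disagreed with each other by 1–2 mm on the hole and mostly 1–4 mm on the pin. One early pin estimate from the wrist camera, taken while the arm was still settling, was about 11 mm off, and I did not use it.

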